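# Zero the length gauge and hold its rod at the mark

### The job

Zero the length gauge on the carving desk: with its rod still fully home, twist the sprung knob clockwise to its stop and let go, so that it springs back home. Then grip the upright post on the end of the rod, pull the rod out against its spring until its pointer is in line with the fin on the index clip, and finish while still holding it there. Do not shift the clip, and leave the other things on the desk where they are.

Things in the scene. Friction and masses are not known exactly. Their poses are not given: they have to be found in the camera images.
- gauge: length gauge fixed to the desk: aluminium plate 360 x 100 x 10 mm, origin at the centre of its underside; x = the way the rod pulls out, y towards the rail, z up. Grey housing at x -175 to -65, 70 wide, top 70 high; a tube r 11 sticks out of it to x -40. The rail is a 6 wide bar along x at y +47, x 15 to 175, 38 high. Past the housing only the rod's post stands higher than 53 mm.
- knob (a joint): sprung zero knob on top of the housing, turning about the vertical. 0 = home; grows clockwise seen from above to its stop at 1.2 rad. A spring turns it back home in about 1 s when let go (0.02 N m at home, 0.08 N m at the stop).
- knob_grip (a point): where to grip the knob: on its axis, 94 mm above the desk. The knob is a black disc 48 mm across (top at height 78) with an upright bar on it, 46 long, 12 thick, 78 to 106 mm above the desk. At home the bar lies along the gauge's x axis; it turns with the knob. Axis 130 mm behind the post of the rod at home.
- rod (a joint): the telescoping rod: how far it is pulled out, m. 0 = fully home, 0.15 = end of travel. The inner spring pulls it back with 2.4 N + 40 N/m x value, plus about 0.4 N friction; released, it runs home.
- rod_grip (a point): the part to hold: a black upright square post, 18 x 18 mm, sides along the gauge's x and y, 35 to 105 mm above the desk, on the outer end of the rod; this point is on its middle line, 88 mm above the desk. Fingertips kept above 60 mm clear rail, clip and pointer. At home a gap of 66 mm parts post and housing.
- pointer_tip (a point): tip of the thin steel pointer (3 mm thick) that sticks out 27 mm from the post towards the rail, 45 mm above the desk, 36 mm beside the post's centre; moves with the rod.
- clip_mark (a point): the length mark: where the pointer tip must come along the rod, beside the middle of the index clip (at the tip's height and distance from the rod). The clip is a dark steel block, 10 mm along the rail, 14 wide, 30 to 48 mm above the desk, with a 2 mm thin steel fin across the middle of its top, to height 53.
- clip (a joint): place of the index clip along its rail, m: the rod's joint value at which the pointer is in line with the fin. Set at the start between 0.05 and 0.13; it slides if pushed with more than about 6 N.
- woodblock: carved wooden printing block lying flat, 130 x 90 x 18 (mm); origin centre of underside. Bystander.
- gouge: palm gouge lying down: 60 long wooden handle 29 thick, 55 steel blade (mm); origin on the table under the joint of handle and blade. Bystander.
- eraser: white eraser 45 x 22 x 14 (mm); origin centre of underside. Bystander.
- brush: flat brush lying down, wooden handle and wide head, 170 long (mm); origin on its underside. Bystander.
- mug: white ceramic mug, 80 across, 90 high, standing (mm); origin centre of underside. Bystander.
- glue: standing white glue bottle, 52 across, 140 high (mm); origin centre of underside. Bystander.
- jar: standing glass jar, 66 across, 75 high (mm); origin centre of underside. Bystander.
- cleaner: standing white bottle, 60 across, 130 high (mm); origin centre of underside. Bystander.

How it is judged (in metres and radians):
On the way, in this order (a step that is already met when the one before it is completed fails the run):
1. the knob is turned to its stop (within 0.1 rad) while the rod is home (value of joint knob above 1.1 rad and value of joint rod below 0.01 m), for 0.1 s.
2. the knob is let go and has sprung back home, the rod still home (value of joint knob below 0.08 rad and contact force between each of the arm, the fingers and knob below 0.1 N and value of joint rod below 0.01 m), for 0.2 s.
3. the rod is pulled out, its pointer within 5 mm of the mark, held by the fingers (x of pointer_tip in the frame of clip_mark between -0.005 and 0.005 m and contact force between the fingers and rod above 2 N), for 0.3 s.
At the end, for the whole second after the job is handed in: The pointer is within 5 mm of the clip's mark along the rod, still, and held there by the fingers (more than 2 N on the rod); the knob is home (within 0.1 rad) and the clip has moved less than 4 mm (all of step 3 and velocity of joint rod between -0.01 and 0.01 m/s and value of joint knob below 0.1 rad and distance of clip_mark from where it was at the start of the episode below 0.004 m); the arm keeps its last pose, push and grip.
It fails at once if the index clip is shifted by more than 4 mm (distance of clip_mark from where it was at the start of the episode above 0.004 m).
It fails at once if another thing on the desk is moved by more than 25 mm (distance of any of woodblock, gouge, eraser, brush, mug, glue, jar, cleaner from where it was at the start of the episode above 0.025 m).
It also fails if it takes over 51 s, if anything falls off the work surface, if the arm or the gripper's body presses on something with over 40 N, if the wrist force passes 120 N, or if a joint passes its speed limit or range.

### The arm

A 6-joint arm with a two-finger parallel gripper is mounted at the origin on the work surface. World frame = base frame: x ahead of the robot, y to its left, z up, the work surface at z = 0. Lengths are in mm, angles in rad, forces in N, time in s.
With the tool pointing down it reaches from about 350 to 875 mm from the base axis. Payload 4.2 kg.
Tool frame: the origin (TCP) lies on the mounting face of the last link; the fingertips stand 173 mm ahead of it and the grasp point (between the pads) lies 155 mm ahead of it (tcp_to_grasp is the distance from the TCP to the grasp point, in mm); z points along the fingers, y is the direction in which the jaws open and shut (so a half turn about z gives the same grasp; the last joint's range is limited). The gripper opens to 85 mm and grips with 20 to 120 N. Pads are 22 mm wide; open, the fingers measure 114 mm over their backs; the gripper's body (76 mm by 85 mm) begins 54 mm behind the grasp point. The pads swing forward as they close: fully open they stand 13 mm farther back than shut.
Start: joints at [-1.01, 0.385, 0.008, 0, -1.194, -0.259], TCP at [185.791, -596.726, 404.712] pointing down, gripper open.
Joint ranges: [-3.14, 3.14], [-1.21, 2.06], [-1.07, 1.41], [-3.16, 2.05], [-2.99, -0.16], [-3.1, 3.1]. Speed limits (rad/s): [2.79, 2.79, 3.14, 3.14, 3.14, 3.14].

### API

Orientations are given as a unit quaternion [x, y, z, w].
In Python, from bench import * gives the robot as it stands. The module is installed in compiled form; this text tells all that it offers.
- The arm moves only by the tool apply_moves, never from a script. Its arguments are lists of equal length, an entry for each row: "fingers": the closure, from 0 (fully open) to 1 (shut); "dp": the shift along the world's x, y, z in cm, a list of three; "yaw": the turn about the world's z in degrees. A call has 1 to 10 rows; each row is the pose to reach, as a shift and turn from the pose measured when the call began; what a row does not reach only later rows make up. A row lasts 1/10 s, in which the tool goes at most 50 mm and 8.59 degrees, less where a joint would pass 70% of its speed; a pose out of reach is approached as far as the arm can. A call with a gripper value outside its range is refused whole. The fingers move at their own pace and stop on an object; the grip force is fixed at half the most. Time passes only in rows, so rows that repeat a pose let the fingers close. It gives the time, the measured TCP pose, the force and the opening at its end, in the units of the state.
- read_state(): the state, without advancing time (a new reading comes with each control period).
- get_image(name): name is "scene" or "top" or "wrist"; returns a dict with "color" (400x640x3 uint8, blue, green, red), "mtx" (3x3 intrinsics, pixels), "k1" (the pictures are not rectified: a ray, as slopes to the right and down, at radius r is drawn at 1 + k1 r^2 times it, then the intrinsics apply), "camera_from_world" (4x4, takes a point from world to camera coordinates); the wrist camera has in their place "tool_from_camera" (4x4, takes a point from camera to tool coordinates, whose origin is the TCP and whose axes are the flange's). Camera axes: x right, y down, z forward; pixel columns grow to the right and rows downward; lengths in mm; the calibration is good to about 2 mm. A picture is of the moment at which its call begins: read the wrist's pose just before it. There is no depth.
- job_done(): hands the job in, once; it reports no verdict.
The state is a dict: "clock": time; "joints": joint angles; "joint_vel": joint speeds; "joint_efforts": joint torques, N m; "position": TCP position; "ee_rot": TCP orientation; "contact_force": force on the tool from outside, world axes, zero at the start; "wrist_torque": the same for the moment, N m; "gripper_width": finger opening in mm.
Only numpy, scipy, OpenCV 4.12 (cv2) and the standard library are available. Lean on these libraries where they do the work, as an engineer would, in place of code of your own. Each camera call takes 0.05 s, during which the arm holds its last target. There are 200 camera calls.

## Working session

There is one attempt and no reset: what is moved stays moved. The work goes in short steps, Python scripts to look and compute and a tool call to move; the robot and the scene stay as the last step left them, time stands still between calls to the robot, and variables do not carry over. Pictures are saved under pics/ and viewed, about 8 in all and at most 12, crops included, and the job is handed in when it is done.

Besides the shell and the picture viewer there is one more tool, called after "Request:" as name([rows], argument=value, ...), one row to a line, values as JSON. apply_moves: Moves the arm, as the interface text tells. Its arguments: {"type":"object","properties":{"fingers":{"type":"array","items":{"type":"number"}},"dp":{"type":"array","items":{"type":"array","items":{"type":"number"}}},"yaw":{"type":"array","items":{"type":"number"}}},"required":["fingers","dp","yaw"]}

```bash
mkdir -p pics; cat > h.py <<'E'
from bench import *
import numpy as np, cv2
def save(n,f):
    d=get_image(n); cv2.imwrite('pics/'+f,d['color']); np.savez('pics/'+f[:-4],**d); return d
def ray(d,u,v):
    K=d['mtx'];k=d['k1'];x=(u-K[0,2])/K[0,0];y=(v-K[1,2])/K[1,1];rd=np.hypot(x,y);r=rd
    for _ in range(30): r=rd/(1+k*r*r)
    s=r/rd if rd>0 else 1
    return np.array([x*s,y*s,1.])
def at_z(d,u,v,z):
    T=d['camera_from_world'];R=T[:3,:3];c=-R.T@T[:3,3];w=R.T@ray(d,u,v);return c+w*(z-c[2])/w[2]
def proj(d,p):
    T=d['camera_from_world'];q=T[:3,:3]@np.asarray(p,float)+T[:3,3];x,y=q[:2]/q[2];f=1+d['k1']*(x*x+y*y)
    K=d['mtx'];return K[0,0]*x*f+K[0,2],K[1,1]*y*f+K[1,2]
def load(f): return dict(np.load('pics/'+f+'.npz'))
E
python3 - <<'E'
from h import *
for n in('top','scene'):
    d=save(n,n+'0.png');print(d['k1'],d['mtx'].tolist(),d['camera_from_world'].round(3).tolist())
print(read_state())
E
```

```text
-0.02498904912262083 [[369.10284239287574, 0.0, 323.54317647928497], [0.0, 369.10284239287574, 197.69697297782272], [0.0, 0.0, 1.0]] [[-0.02, -1.0, 0.022, 56.693], [-0.987, 0.016, -0.158, 610.319], [0.157, -0.025, -0.987, 1114.014], [0.0, 0.0, 0.0, 1.0]]
0.01747502543191176 [[396.53269022238504, 0.0, 323.3530577710072], [0.0, 396.53269022238504, 204.1793723156428], [0.0, 0.0, 1.0]] [[0.416, 0.909, 0.012, -301.8], [0.755, -0.337, -0.563, -383.668], [-0.508, 0.243, -0.826, 1313.667], [0.0, 0.0, 0.0, 1.0]]
{'clock': 0.1, 'joints': array([-1.01038656e+00,  3.85491226e-01,  6.74857623e-03, -4.43709482e-04,
       -1.19399442e+00, -2.58603434e-01]), 'joint_vel': array([ 0.00057363, -0.00252906,  0.00376078,  0.00106752, -0.00118609,
       -0.00048544]), 'joint_efforts': array([-6.85632094e-04, -3.93319345e+01,  1.88928115e+01,  4.19803128e+00,
       -2.62852685e-03,  1.10047694e-05]), 'position': array([ 185.75970159, -596.56486921,  403.71690843]), 'ee_rot': array([-1.50250120e-01,  9.88647519e-01,  9.72243264e-04, -1.97198683e-04]), 'contact_force': array([-0.62191587,  0.04103103, -0.76310765]), 'wrist_torque': array([ 0.02596003, -0.02323371, -0.01953977]), 'gripper_width': 85.39972720614043}
```

View pics/top0.png

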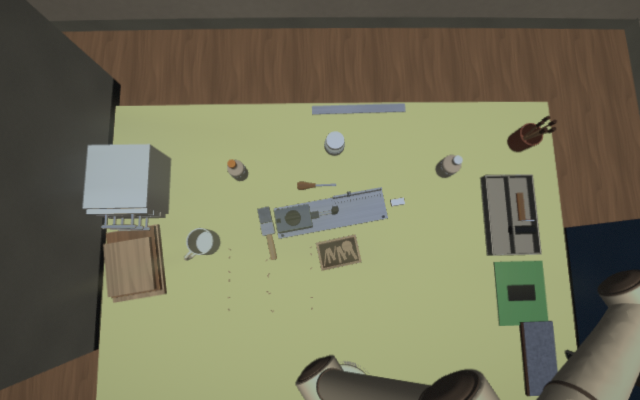

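View pics/scene0.png

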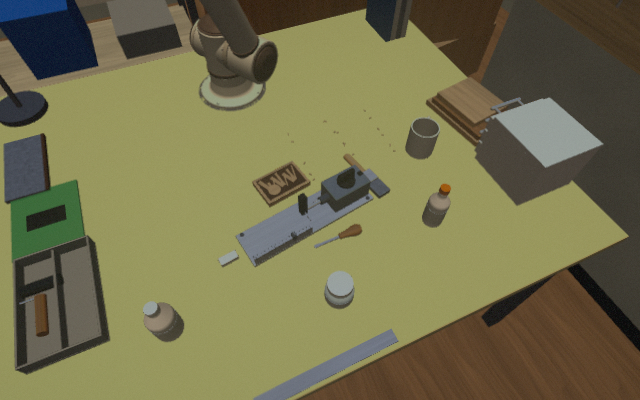

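The top view shows the gauge with plate corners near (275,208), (382,190), (387,218) and (281,237), the knob at about (293,217) and the post at about (335,210). The clip is near (348,194). The scene view shows the same gauge, with the post at (303,205) and the knob at (346,178). I'll enlarge both.

```bash
python3 - <<'E'
import cv2
a=cv2.imread('pics/top0.png')[180:245,265:395];cv2.imwrite('pics/c1.png',cv2.resize(a,None,fx=6,fy=6,interpolation=2))
a=cv2.imread('pics/scene0.png')[160:265,230:385];cv2.imwrite('pics/c2.png',cv2.resize(a,None,fx=5,fy=5,interpolation=2))
E
```

```text
(no output)
```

View pics/c1.png

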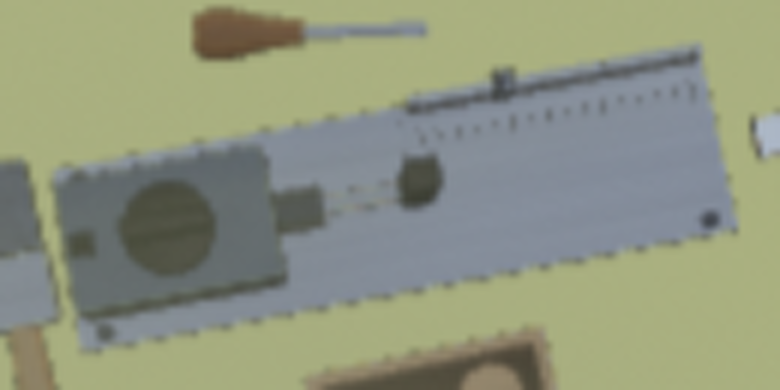

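View pics/c2.png

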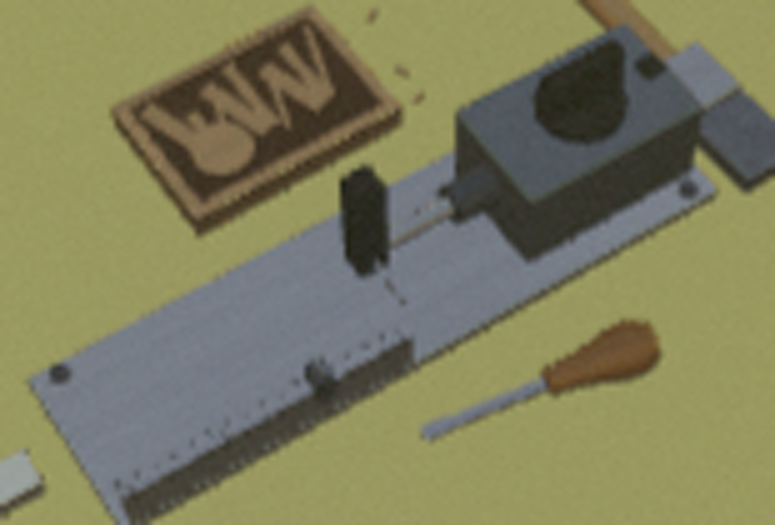

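The crops show plate corners, housing top corners, post, rail ends and clip clearly. Clip is at top-crop (502,80) and scene-crop (322,372). Next I'll fit the gauge pose jointly.

```bash
cat > fit.py <<'E'
from h import *
from scipy.optimize import least_squares
top=load('top0');sc=load('scene0')
H=[(-65,35,70),(-175,35,70),(-65,-35,70),(-175,-35,70)]
T=[((-180,50,10),55,172),((180,50,10),700,46),((180,-50,10),736,230),((-180,-50,5),85,350),((10,0,105),423,172),
 ((15,47,38),407,107),((175,47,38),697,58),(H[0],266,148),(H[2],285,278),(H[3],80,315),('c',502,76)]
S=[((180,-50,10),32,380),((-180,50,10),716,185),((10,0,105),363,178),(H[0],530,200),(H[1],700,110),(H[2],459,113),(H[3],620,27),((15,50,38),412,340),('c',321,368)]
def W(p,q):
    c,s=np.cos(p[2]),np.sin(p[2]);return [p[0]+c*q[0]-s*q[1],p[1]+s*q[0]+c*q[1],q[2]]
def res(p,both=3):
    r=[]
    for d,L,f,o,b in((top,T,6,(265,180),1),(sc,S,5,(230,160),2)):
        if not both&b: continue
        for q,u,v in L:
            if q=='c': q=(p[3],47,51)
            m=proj(d,W(p,q)); r+=[m[0]-((u+.5)/f-.5+o[0]),m[1]-((v+.5)/f-.5+o[1])]
    return np.array(r)
if __name__=='__main__':
    p0=[600,0,-1.4,60]
    # initial from plate corners
    a=at_z(top,265+55/6,180+172/6,10);b=at_z(top,265+700/6,180+46/6,10);c=at_z(top,265+736/6,180+230/6,10)
    print(a,b,c,np.linalg.norm(b-a),np.linalg.norm(c-b))
    e=b-a;p0=[*(0.5*(a+c))[:2],np.arctan2(e[1],e[0]),60]
    for bo in(1,2,3):
        s=least_squares(res,p0,args=(bo,),loss='soft_l1');p=s.x
        print(bo,p.round(3),'rms',np.sqrt(np.mean(res(p,bo)**2)),res(p,bo).round(1).reshape(-1,2).tolist())
        print(' knob',W(p,(-120,0,94)),'post',W(p,(10,0,88)),'deg',np.degrees(p[2]),'clip joint',p[3]-10)
    from scipy.spatial.transform import Rotation as R
    st=read_state();r=R.from_quat(st['ee_rot']).as_matrix();print(r.round(3),np.degrees(np.arctan2(r[1,1],r[0,1])))
    print(get_image('wrist')['tool_from_camera'].round(3))
E
python3 fit.py
```

```text
[583.98536604 204.89322851  10.        ] [ 647.49105111 -146.50980264   10.        ] [ 546.25819975 -161.53734422   10.        ] 357.0953126752389 102.342157492901
1 [567.04   23.25   -1.402  64.772] rms 0.6903284396155084 [[-0.9, -0.2], [0.2, 0.7], [0.7, -0.1], [-0.5, 0.8], [0.0, 0.3], [0.3, -0.8], [0.9, -1.7], [-0.5, -0.8], [0.5, -0.1], [-1.0, 0.4], [0.1, 0.8]]
 knob [np.float64(546.835657520727), np.float64(141.53662671167265), 94] post [np.float64(568.7238195371239), np.float64(13.392534520327539), 88] deg -80.30691135044667 clip joint 54.77219912259831
2 [566.951  24.476  -1.4    65.172] rms 0.8671811525191814 [[-1.3, 0.3], [0.4, 0.7], [-0.2, 1.1], [0.1, 0.7], [1.1, -0.9], [-1.6, -0.6], [0.7, -1.8], [0.1, -0.7], [0.0, 0.1]]
 knob [np.float64(546.5205551247165), np.float64(142.7244673873672), 94] post [np.float64(568.6530956283642), np.float64(14.622357135996282), 88] deg -80.1976269860751 clip joint 55.17192073705854
3 [567.067  23.852  -1.401  64.8  ] rms 0.7919948590923004 [[-1.1, -0.2], [0.0, 0.7], [0.5, -0.2], [-0.7, 0.8], [-0.2, 0.3], [0.1, -0.8], [0.7, -1.8], [-0.7, -0.8], [0.3, -0.1], [-1.2, 0.4], [-0.1, 0.8], [-1.5, 0.3], [0.2, 0.9], [-0.5, 1.2], [-0.1, 0.9], [1.0, -0.7], [-1.8, -0.4], [0.6, -1.6], [-0.1, -0.6], [-0.1, 0.1]]
 knob [np.float64(546.8219607638617), np.float64(142.13139004283897), 94] post [np.float64(568.7543997069173), np.float64(13.994868621313167), 88] deg -80.28711366878555 clip joint 54.79999121180501
[[-0.955 -0.297 -0.001]
 [-0.297  0.955  0.002]
 [ 0.     0.002 -1.   ]] 107.282846266736
[[-1.0000e-03 -9.4700e-01 -3.2100e-01  8.3279e+01]
 [ 1.0000e+00 -1.0000e-03  1.0000e-03 -3.1400e-01]
 [-1.0000e-03 -3.2100e-01  9.4700e-01  2.9342e+01]
 [ 0.0000e+00  0.0000e+00  0.0000e+00  1.0000e+00]]
```

Both cameras agree within about 1 mm: knob (547,142), post (569,14), gauge x at −80.3°, clip joint about 55 mm. I'll move above the knob with the jaws along the gauge's y (yaw +82.4°).

Request:
apply_moves([
  [2,4.1,0],
  [4,8.2,0],
  [6,12.3,0],
  [8,16.4,0],
  [10,20.5,0],
  [12,24.6,0],
  [14,28.7,0],
  [16,32.8,0],
  [18,36.9,0],
  [20,41,0],
], fingers=[0,0,0,0,0,0,0,0,0,0], yaw=[4.6,9.2,13.8,18.4,23,27.6,32.2,36.8,41.4,46])

```text
clock: 1.15
position: [385.9, -184.8, 404.0]
ee_rot: [-0.526, 0.85, 0.001, -0.0]
contact_force: [0.6, -0.5, 1.1]
gripper_width: 85.3
```

Request:
apply_moves([
  [2,4.1,-0.5],
  [4,8.2,-1],
  [6,12.3,-2],
  [8,16.4,-3],
  [10,20.5,-4],
  [12,24.6,-5],
  [14,28.7,-5],
  [16.1,32.7,-5],
  [16.1,32.7,-5],
  [16.1,32.7,-5],
], fingers=[0,0,0,0,0,0,0,0,0,0], yaw=[4.6,9.2,13.8,18.4,23,27.6,32.2,36.2,36.2,36.2])

```text
clock: 2.15
position: [547.0, 143.1, 353.0]
ee_rot: [0.765, -0.645, -0.001, 0.001]
contact_force: [-0.9, -0.5, -0.4]
gripper_width: 85.3
```

```bash
cat > wr.py <<'E'
from h import *
from fit import W
from scipy.spatial.transform import Rotation as R
import sys
P=[567.067,23.852,-1.401,64.8]
def wrist(f):
    s=read_state();d=get_image('wrist');A=np.eye(4);A[:3,:3]=R.from_quat(s['ee_rot']).as_matrix();A[:3,3]=s['position']
    d['camera_from_world']=np.linalg.inv(A@d['tool_from_camera']);r=A[:3,:3]
    print(s['clock'],s['position'],'jaw',np.degrees(np.arctan2(r[1,1],r[0,1])),s['contact_force'],s['gripper_width'],s['joints'].round(2))
    np.savez('pics/'+f,**d);im=d['color'].copy()
    for q in [(-143,0,106),(-97,0,106),(10,0,105),(10,36,45),(P[3],47,53),(-65,35,70),(-65,-35,70),(-175,35,70),(-175,-35,70)]:
        u,v=proj(d,W(P,q));print(q,round(u),round(v));cv2.circle(im,(int(round(u)),int(round(v))),2,(0,0,255),-1)
    cv2.imwrite('pics/'+f+'.png',im);return d
if __name__=='__main__': wrist(sys.argv[1])
E
python3 wr.py w1
```

```text
2.15 [547.01001829 143.13581703 353.03911047] jaw -170.263391933125 [-0.88192046 -0.45018906 -0.42491588] 85.25125663025585 [ 0.54  0.33 -0.22 -0.   -1.03 -0.37]
(-143, 0, 106) 323 240
(-97, 0, 106) 323 177
(10, 0, 105) 322 -3
(10, 36, 45) 274 17
(64.8, 47, 53) 254 -71
(-65, 35, 70) 275 122
(-65, -35, 70) 370 122
(-175, 35, 70) 281 256
(-175, -35, 70) 365 256
```

View pics/w1.png

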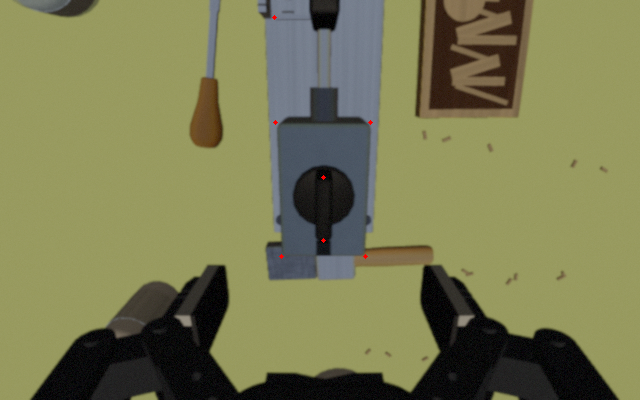

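The wrist view shows the bar centred at column 323 as predicted, and the housing corners match. Descending and closing.

Request:
apply_moves([
  [0,-0.1,-3],
  [0,-0.1,-6],
  [0,-0.1,-8],
  [0,-0.1,-9.7],
  [0,-0.1,-9.7],
  [0,-0.1,-9.7],
  [0,-0.1,-9.7],
  [0,-0.1,-9.7],
  [0,-0.1,-9.7],
  [0,-0.1,-9.7],
], fingers=[0,0,0,0,0,0.5,1,1,1,1], yaw=[0,0,0,0,0,0,0,0,0,0])

```text
clock: 3.2
position: [546.9, 141.3, 256.9]
ee_rot: [0.764, -0.645, -0.0, 0.0]
contact_force: [10.3, 0.3, 0.5]
gripper_width: 12.3
```

Request:
apply_moves([
  [0,0,0],
  [0,0,0],
  [0,0,0],
  [0,0,0],
  [0,0,0],
  [0,0,0],
  [0,0,0],
  [0,0,0],
  [0,0,0],
  [0,0,0],
], fingers=[1,1,1,1,1,1,1,1,1,1], yaw=[-7,-14,-21,-28,-35,-42,-49,-56,-62,-66])

```text
clock: 4.2
position: [546.3, 141.7, 257.1]
ee_rot: [-0.288, 0.958, 0.001, -0.001]
contact_force: [-3.2, 2.8, 2.5]
gripper_width: 10.7
```

Request:
apply_moves([
  [0,0,0],
  [0,0,0],
  [0,0,0],
  [0,0,0],
], fingers=[1,1,1,1], yaw=[-2,-4,-6,-6])

```text
clock: 4.6
position: [546.2, 141.9, 257.1]
ee_rot: [-0.239, 0.971, 0.001, -0.001]
contact_force: [-0.4, 0.1, -1.2]
gripper_width: 10.5
```

```bash
python3 -c "
from h import *;print(read_state())"; python3 wr.py w2
```

```text
{'clock': 4.6, 'joints': array([ 0.54088786,  0.43288989, -0.33078585, -0.0022701 , -0.80798153,
       -1.62696208]), 'joint_vel': array([ 0.00106443, -0.00069765,  0.00221125, -0.00036681, -0.00083021,
        0.01293235]), 'joint_efforts': array([ -0.96113931, -37.60805726,  14.93621618,   2.91426882,
         0.03983561,  -0.91340309]), 'position': array([546.18960276, 141.89056664, 257.12135574]), 'ee_rot': array([-2.39233473e-01,  9.70961630e-01,  6.57298460e-04, -6.52656813e-04]), 'contact_force': array([-0.4054713 ,  0.10085364, -1.22773088]), 'wrist_torque': array([0.12072057, 0.086029  , 0.73301618]), 'gripper_width': 10.502839775063189}
4.6 [546.18960276 141.89056664 257.12135574] jaw 117.6825762925402 [-0.4054713   0.10085364 -1.22773088] 10.502839775063189 [ 0.54  0.43 -0.33 -0.   -0.81 -1.63]
(-143, 0, 106) 375 309
(-97, 0, 106) 271 281
(10, 0, 105) 17 205
(10, 36, 45) 98 225
(64.8, 47, 53) -1 220
(-65, 35, 70) 206 281
(-65, -35, 70) 236 159
(-175, 35, 70) 396 332
(-175, -35, 70) 448 225
```

View pics/w2.png

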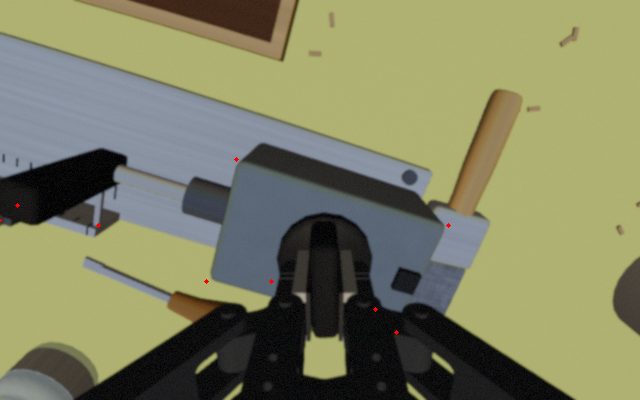

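The bar is clamped between the pads and in line with them. With 72° turned and 0.73 N·m against it, the knob is at its stop. Now I'll let go in place.

Request:
apply_moves([
  [0,0,0],
  [0,0,0],
  [0,0,0],
  [0,0,0],
  [0,0,0],
  [0,0,0],
  [0,0,0],
  [0,0,0],
  [0,0,0],
  [0,0,0],
], fingers=[0,0,0,0,0,0,0,0,0,0], yaw=[0,0,0,0,0,0,0,0,0,0])

```text
clock: 5.65
position: [546.2, 141.9, 257.1]
ee_rot: [-0.239, 0.971, 0.001, -0.001]
contact_force: [0.4, 0.0, 0.4]
gripper_width: 85.3
```

Request:
apply_moves([
  [0,0,0],
  [0,0,0],
  [0,0,0],
  [0,0,0],
  [0,0,2],
  [0,0,4],
  [0,0,6],
  [0,0,8],
  [0,0,8],
  [0,0,8],
], fingers=[0,0,0,0,0,0,0,0,0,0], yaw=[0,0,0,0,0,0,0,0,0,0])

```text
clock: 6.65
position: [546.0, 141.8, 337.1]
ee_rot: [-0.239, 0.971, 0.001, -0.001]
contact_force: [-0.5, -0.6, 0.4]
gripper_width: 85.5
```

```bash
python3 wr.py w3
```

```text
6.65 [545.95758449 141.81875549 337.09715775] jaw 117.66656582445617 [-0.48482464 -0.57529996  0.37295132] 85.48211679597365 [ 0.54  0.34 -0.24 -0.   -0.99 -1.63]
(-143, 0, 106) 357 232
(-97, 0, 106) 289 212
(10, 0, 105) 123 161
(10, 36, 45) 158 187
(64.8, 47, 53) 85 182
(-65, 35, 70) 240 224
(-65, -35, 70) 263 135
(-175, 35, 70) 376 263
(-175, -35, 70) 410 182
```

View pics/w3.png

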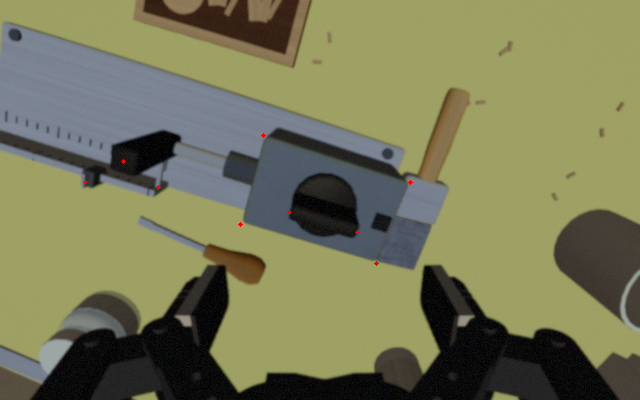

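The knob is back home and the bar lies along the gauge. Rod is still home and the post and pointer match the model. Next, over the post with the jaws along the gauge's x (yaw −18°), then down and close.

Request:
apply_moves([
  [0.6,-3.2,0],
  [1.2,-6.4,0],
  [1.8,-9.6,0],
  [2.3,-12.8,0],
  [2.3,-12.8,0],
  [2.3,-12.8,-3],
  [2.3,-12.8,-6],
  [2.3,-12.8,-8],
  [2.3,-12.8,-9.4],
  [2.3,-12.8,-9.4],
], fingers=[0,0,0,0,0,0,0,0,0,0], yaw=[-5,-10,-15,-18,-18,-18,-18,-18,-18,-18])

```text
clock: 7.7
position: [567.7, 13.9, 239.1]
ee_rot: [-0.084, 0.996, 0.0, -0.005]
contact_force: [-0.0, 0.5, -0.5]
gripper_width: 85.3
```

Request:
apply_moves([
  [0,0,0],
  [0,0,0],
  [0,0,0],
  [0,0,0],
  [0,0,0],
  [0,0,0],
  [0,0,0],
  [0,0,0],
], fingers=[0.4,0.8,1,1,1,1,1,1], yaw=[0,0,0,0,0,0,0,0])

```text
clock: 8.5
position: [567.9, 14.0, 239.9]
ee_rot: [-0.084, 0.996, 0.0, -0.004]
contact_force: [-1.8, -0.1, 4.4]
gripper_width: 17.0
```

```bash
python3 wr.py w4
```

```text
8.5 [567.8524236   14.01199977 239.8592446 ] jaw 99.68463185781451 [-1.76611114 -0.07071266  4.41058247] 17.00163801647602 [ 0.31  0.46 -0.33 -0.   -0.78 -1.71]
(-143, 0, 106) 698 313
(-97, 0, 106) 598 319
(10, 0, 105) 324 323
(10, 36, 45) 324 306
(64.8, 47, 53) 228 331
(-65, 35, 70) 470 333
(-65, -35, 70) 492 204
(-175, 35, 70) 663 325
(-175, -35, 70) 708 203
```

View pics/w4.png

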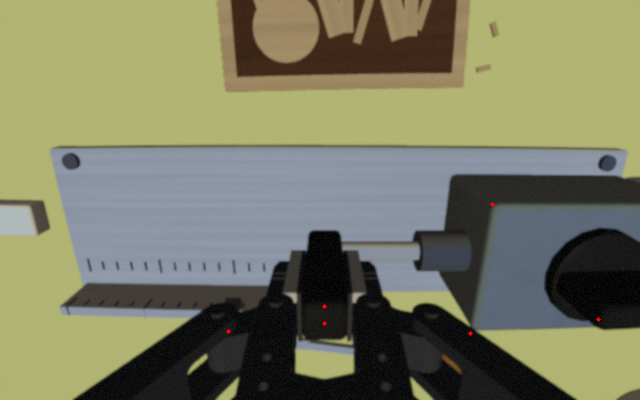

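The post is held between the pads (17 mm opening). Pulling out 55 mm along the gauge's x.

Request:
apply_moves([
  [0.13,-0.8,0],
  [0.26,-1.5,0],
  [0.4,-2.3,0],
  [0.53,-3.1,0],
  [0.66,-3.9,0],
  [0.8,-4.6,0],
  [0.93,-5.4,0],
  [0.93,-5.4,0],
  [0.93,-5.4,0],
  [0.93,-5.4,0],
], fingers=[1,1,1,1,1,1,1,1,1,1], yaw=[0,0,0,0,0,0,0,0,0,0])

```text
clock: 9.55
position: [577.0, -40.0, 239.9]
ee_rot: [-0.084, 0.996, 0.0, -0.004]
contact_force: [-3.3, 4.1, 5.2]
gripper_width: 17.6
```

```bash
python3 - <<'E'
from wr import *
wrist('w5')
t=save('top','top1.png');s=save('scene','scene1.png')
for d in(t,s):
  for q in((64.8,47,53),(64.8,36,45),(64.8,0,105)): print(q,np.round(proj(d,W(P,q)),1))
a=cv2.resize(s['color'][195:255,255:345],None,fx=8,fy=8,interpolation=2)
cv2.imwrite('pics/c3.png',a)
E
```

```text
9.55 [576.98437213 -39.98825048 239.87438816] jaw 99.67878283398844 [-3.32883473  4.10219993  5.19796743] 17.60360223737655 [ 0.21  0.48 -0.31 -0.   -0.79 -1.61]
(-143, 0, 106) 793 304
(-97, 0, 106) 715 312
(10, 0, 105) 468 322
(10, 36, 45) 418 306
(64.8, 47, 53) 324 332
(-65, 35, 70) 570 330
(-65, -35, 70) 606 204
(-175, 35, 70) 742 319
(-175, -35, 70) 789 203
(64.8, 47, 53) [348.2 192.9]
(64.8, 36, 45) [348.7 196.7]
(64.8, 0, 105) [352.9 205.2]
(64.8, 47, 53) [293.7 232.9]
(64.8, 36, 45) [291.4 231.3]
(64.8, 0, 105) [281.9 207.1]
```

View pics/c3.png

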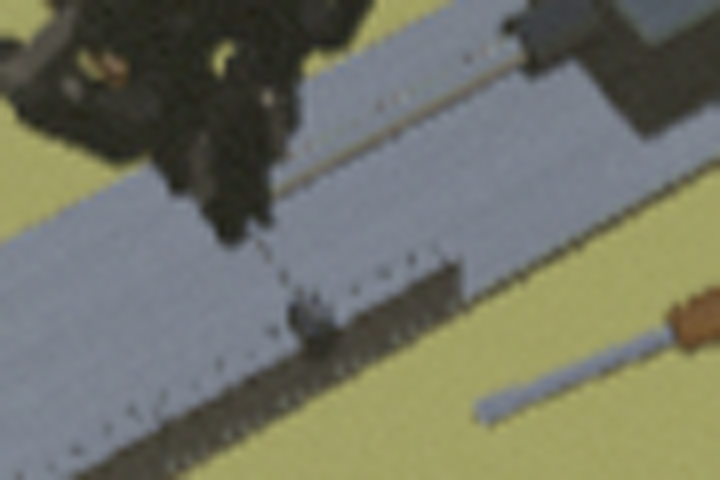

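The pointer runs from crop (255,235) to about (290,285), just beside the clip at (315,320). It looks aligned. To quantify, I'll compare with model lines, and with the sharper rod-home wrist view w3.

```bash
python3 - <<'E'
from wr import *
def crop(f,u0,v0,w,h,k,draw=True):
    d=load(f);a=cv2.resize(d['color'][v0:v0+h,u0:u0+w],None,fx=k,fy=k,interpolation=cv2.INTER_CUBIC)
    return d,cv2.convertScaleAbs(a,alpha=1.5)
def mk(d,a,q,u0,v0,k,c):
    u,v=proj(d,W(P,q));u=(u-u0+.5)*k;v=(v-v0+.5)*k;print(q,round(u),round(v));cv2.circle(a,(int(u),int(v)),1,c,-1)
d,a=crop('w3',70,150,110,50,7)
for q in((64.8,40,53),(64.8,54,53),(10,36,45),(10,9,45),(15,50,38)): mk(d,a,q,70,150,7,(0,0,255))
s,b=crop('scene1',270,215,50,30,7); print('scene')
for q in((64.8,40,53),(64.8,54,53),(64.8,36,45),(64.8,9,45),(15,50,38)): mk(s,b,q,270,215,7,(0,0,255))
t,c=crop('top1',325,180,50,30,7); print('top')
for q in((64.8,40,53),(64.8,54,53),(64.8,36,45),(15,50,38)): mk(t,c,q,325,180,7,(0,0,255))
cv2.imwrite('pics/c4.png',np.vstack([a,np.hstack([b,c,np.zeros((210,70,3),np.uint8)])]))
E
```

```text
(64.8, 40, 53) 113 172
(64.8, 54, 53) 103 285
(10, 36, 45) 618 260
(10, 9, 45) 656 42
(15, 50, 38) 586 337
scene
(64.8, 40, 53) 158 114
(64.8, 54, 53) 180 144
(64.8, 36, 45) 153 117
(64.8, 9, 45) 113 62
(15, 50, 38) 297 88
top
(64.8, 40, 53) 169 109
(64.8, 54, 53) 163 79
(64.8, 36, 45) 169 121
(15, 50, 38) 55 113
```

View pics/c4.png

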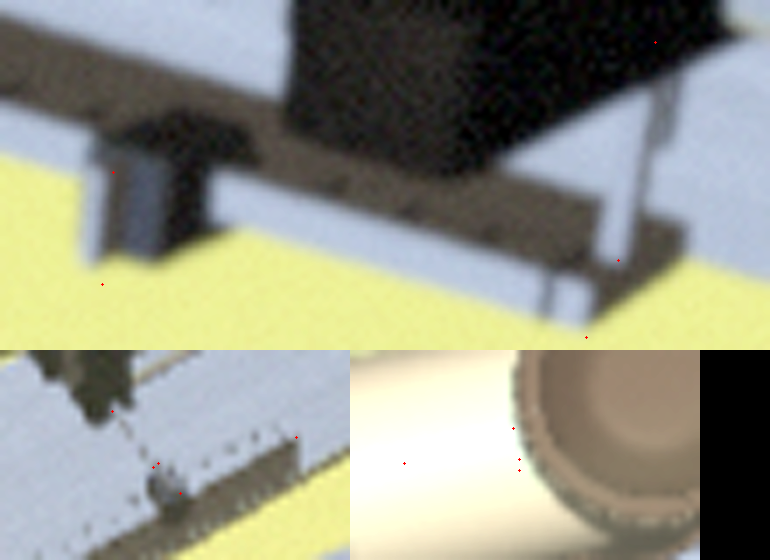

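In the w3 zoom, pointer tip and fin sit within about 1 mm of the model, and the pull measured by the TCP was 54.8 mm. In the scene crop the pointer line also meets the clip centre. I'll hold briefly, check and hand in.

Request:
apply_moves([
  [0,0,0],
  [0,0,0],
  [0,0,0],
  [0,0,0],
  [0,0,0],
], fingers=[1,1,1,1,1], yaw=[0,0,0,0,0])

```text
clock: 10.2
position: [576.9, -39.5, 239.9]
ee_rot: [-0.085, 0.996, 0.001, -0.005]
contact_force: [-3.4, 4.6, 5.3]
gripper_width: 17.0
```

```bash
python3 -c "
from h import *;s=read_state();print(s['clock'],s['position'],s['joint_vel'].round(4),s['contact_force'],s['gripper_width']);print(job_done())"
```

```text
10.2 [576.90977844 -39.53403637 239.87684357] [-0.0004  0.0004 -0.0014  0.0007 -0.0004  0.0009] [-3.41374623  4.59136742  5.26541857] 16.990516157860146
the job is handed in; nothing more can be done
None
```

I zeroed the gauge, pulled the rod out to the clip's mark, and handed the job in at 10.2 s with the post still gripped. `job_done()` gave no verdict, so the checks below are all I have.

- **Knob:** I turned it 72° clockwise; 0.73 N·m at the wrist showed it was against its stop. After release, the wrist picture showed the bar back along the gauge and the rod still home.
- **Rod:** the clip's mark was measured at 54.8 mm (the two fixed cameras gave 54.8 and 55.2 mm). I gripped the post and the tool moved 54.8 mm, sagging back about 0.5 mm while holding.
- **Final state:** the arm was still, the grip opening was 17 mm, and the force of about 4.6 N along the rod matches the spring.
- **Pointer against the fin:** in the last pictures they look in line to within about 1–2 mm. Which strip on the clip is the fin was not quite certain, but either reading agrees within about 1 mm.
- **One check failed:** the last top-camera picture was blocked by the arm, so it could not confirm the alignment.
- **Not checked by number:** I saw no sign that the clip or the other things had moved, but I did not measure them again at the end.

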